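Screw the filler cap onto a gear unit's slanted neck

ROBOT

A 7-joint arm with a two-finger parallel gripper is mounted at the origin on the work surface; the furniture and walls round the work are solid. World frame = base frame: x ahead of the robot, y to its left, z up, the work surface at z = 0. Lengths are in m, angles in rad, forces in N, time in s.
With the tool pointing down it reaches from about 0.425 to 0.95 m from the base axis. Payload 16.7 kg.
Tool frame: the origin (TCP) lies on the centre line of the jaws, within the pads' length; the fingertips stand 17 mm ahead of it and the grasp point (between the pads) lies 2 mm behind it; z points along the fingers, y is the line along which they close (so a half turn about z gives the same grasp; the last joint's range is limited). The gripper opens to 94 mm and grips with 3 to 60 N. Pads are 16 mm wide; open, the fingers measure 119 mm over their backs; the gripper's body (75 mm by 177 mm) begins 78 mm behind the grasp point.
Start: joints at [-1.427, 0.426, 0.074, 1.606, -0.034, 1.111, -0.067], TCP at [0.195, 0.646, 0.222] pointing down, gripper open.
Joint ranges: [-2.85, 2.85], [-0.5, 2.14], [-1.23, 1.37], [0.21, 2.46], [-1.02, 4.16], [0.16, 2.05], [-2.73, 2.73]. Speed limits (rad/s): [1.89, 1.89, 2.39, 2.39, 3.01, 3.01, 3.01].

INTERFACE

Orientations are given as a rotation vector (axis times angle).
In Python, from bench import get_obs, imaging, order gives the robot as it stands.
- The arm moves only by the tool step_arm, never from a script. Its argument "plan" is a list of rows, each a list of 3 entries, a list of its own where there are three numbers: the turn, a rotation vector about the tool's x, y, z in degrees, then the shift along the tool's x, y, z in m, then the opening, from 0 (shut) to 1 (fully open). A call has 1 to 20 rows; each row shifts and turns the commanded pose from where the row before left it, along the tool's axes as they then stand; what a row does not reach is not made up. A row lasts 1/10 s, in which the tool goes at most 50 mm and 8.59 degrees, less where a joint would pass 70% of its speed; a pose out of reach is approached as far as the arm can. A call is refused whole if a number of a shift passes 0.05 or a number of a turn 8.59, either way. A call with a gripper value outside its range is refused whole. The fingers move at their own pace and stop on an object; the grip force is fixed at half the most. Time passes only in rows, so rows that do not move let the fingers close. It gives the time, the measured TCP pose, the force, the opening and the grip force at its end, in the units of the state.
- get_obs(): the state, without advancing time (a new reading comes with each control period).
- imaging.get_image(name): name is "scene" or "top" or "wrist"; returns the picture (384x512x3 uint8, red, green, blue); there is no depth.
- imaging.calibration(name): a dict with "K" (3x3 intrinsics, pixels), "k1" (the pictures are not rectified: a ray, as slopes to the right and down, at radius r is drawn at 1 + k1 r^2 times it, then the intrinsics apply), "rvec" (rotation vector, rad) and "tvec" (3), from world to camera coordinates, as OpenCV has them. Camera axes: x right, y down, z forward; pixel columns grow to the right and rows downward; lengths in m; the calibration is good to about 2 mm. A picture is of the moment at which its call begins: read the wrist's pose just before it. calibration takes no time and is no camera call; for the wrist camera it gives the pose at the moment of the call.
- order.close_job(): hands the job in; it is judged then, once.
The state is a dict: "clock": time; "joints": joint angles; "joint_velocities": joint speeds; "joint_efforts": joint torques, N m; "tool_pos": TCP position; "tcp_rot": TCP orientation; "force": force on the tool from outside, world axes, zero at the start; "ft_torque": the same for the moment, N m; "grip_width": finger opening in m; "grip_force": force on a finger pad.
Only numpy, scipy, OpenCV 4.12 (cv2) and the standard library are available. Lean on these libraries where they do the work, as an engineer would, in place of code of your own. Each camera call takes 0.05 s, during which the arm holds its last target. There are 200 camera calls.

TASK

Close the oil filler of the gear unit: set the loose cap square on the slanted filler neck, back it off anticlockwise on the thread until it drops into the thread start, then screw it in clockwise, without cross-threading, until it is fully home, and let go of it. Leave the other things on the bench where they are.

Things in the scene. Friction and masses are not known exactly. Their poses are not given: they have to be found in the camera images.
- cap: Loose black screw cap, 59 mm across, 57 mm high. Origin: centre of its open underside; z up through its top. Hexagon head to grip, 30 mm across flats, z=32 to 56 mm; two flats face the cap's +x and -x, the others 60 degrees round. Skirt 50 mm wide inside, 28 mm deep, with three lugs, 120 degrees apart, 4 mm over the underside, that run in the thread. 0.1 to 0.22 kg, stands upright on the bench
- filler_neck: Slanted steel tube on the gear unit, 38 mm across, fixed. Origin: centre of its rim, 165 mm over the bench; z points out along the neck, leaning 25 degrees from vertical to the unit's front. Collar 36 mm below the rim. Plain for 7 mm, then a right-hand three-start thread, 47 mm across, lead 28.8 mm a turn. Where the starts lie round the rim differs each time and must be felt
- gear_unit: Grey cast gear unit, fixed, foot 150 x 104 mm, 108 mm high; origin under its casing, -x its front. The cap's origin in the neck's frame: z=-8.5 mm with the lugs on the thread's crest (its highest, reached by backing off; let go there, the cap may fall in crooked), about -16 to -18 mm once dropped off it into the start, -28 mm home (roof on the rim) after some 125 degrees clockwise
- paste_tin: Bystander: flat round tin, 66 mm across, 24 mm high. Origin: centre of its underside
- v_block: Bystander: steel V-block, 45 x 44 x 34 mm. Origin: centre of its underside
- magnet_dish: Bystander: round steel dish with nuts, 104 mm across, 19 mm high. Origin: centre of its underside
- hex_key: Bystander: hexagon key lying flat, 33 x 85 x 5 mm. Origin: centre of its underside
- screwdriver: Bystander: screwdriver lying flat, 211 mm long, 31 mm high. Origin: centre of its underside
There are look-alikes about, which are no part of the job. Of the things shaped like the cap, the black one is meant.

How it is judged:
On the way, in this order (a step that is already met when the one before it is completed fails the run):
1. the cap, square on the neck and resting on it, has been backed off up to the crest of its thread (z of cap in the frame of filler_neck between -0.0105 and -0.006 m and angle between the z axis of cap and the z axis of filler_neck, either way round below 0.12 rad and contact force between cap and gear_unit above 0.3 N and distance between cap and filler_neck below 0.015 m), for 0.04 s.
2. the cap has dropped square into the thread start (z of cap in the frame of filler_neck between -0.022 and -0.0145 m and angle between the z axis of cap and the z axis of filler_neck, either way round below 0.12 rad and distance between cap and filler_neck below 0.025 m), for 0.1 s.
At the end, for the whole second after the job is handed in: The cap sits fully home on the filler neck: its roof within 1.5 mm of the rim, square to the neck within 0.06 rad and centred on it, at rest and let go of; every bystander is within 30 mm of where it stood (z of cap in the frame of filler_neck below -0.0265 m and angle between the z axis of cap and the z axis of filler_neck, either way round below 0.06 rad and linear speed of cap below 0.01 m/s and distance between cap and filler_neck below 0.032 m); the robot touches nothing.
It fails at once if the cap is cross-threaded: driven down by the hand while more than 0.2 rad askew of the neck (angle between the z axis of cap and the z axis of filler_neck, either way round above 0.2 rad and distance between cap and filler_neck below 0.035 m and z of cap in the frame of filler_neck below -0.016 m and contact force between the fingers and cap above 2 N).
It fails at once if a bystander is moved more than 30 mm (distance of any of paste_tin, v_block, magnet_dish, hex_key, screwdriver from where it was at the start of the episode above 0.03 m).
It also fails if it takes over 72 s, if anything falls off the work surface, if the arm or the gripper's body presses on something with over 40 N, if the wrist force passes 120 N, or if a joint passes its speed limit or range.

## Working session

There is one attempt and no reset: what is moved stays moved. The work goes in short steps, Python scripts to look and compute and a tool call to move; the robot and the scene stay as the last step left them, time stands still between calls to the robot, and variables do not carry over. Pictures are saved under pics/ and viewed, at most 10 in all, crops included, and the job is handed in when it is done.

Besides the shell and the picture viewer there is one more tool, called as name(argument=value, ...) on one line, values as JSON. step_arm: Moves the arm, as the interface text tells. Its arguments: {"type":"object","properties":{"plan":{"type":"array","items":{"type":"array"}}},"required":["plan"]}

```bash
mkdir -p pics; ls; python3 - <<'E'
from bench import get_obs, imaging
import cv2,numpy as np
o=get_obs(); print({k:np.round(v,3) for k,v in o.items()})
a=[]
for n in("scene","top"):
    im=imaging.get_image(n)[:,:,::-1]; np.save(f"pics/{n}.npy",im); cv2.imwrite(f"pics/{n}0.png",im)
    c=imaging.calibration(n); print(n,{k:np.round(v,4).tolist() for k,v in c.items()})
E
```

```text
pics
{'clock': np.float64(0.0), 'joints': array([-1.426,  0.427,  0.074,  1.607, -0.034,  1.111, -0.067]), 'joint_velocities': array([ 0.001, -0.001,  0.   , -0.   , -0.   ,  0.001,  0.001]), 'joint_efforts': array([-1.0000e-03, -9.3576e+01,  3.6660e+00, -4.5423e+01, -4.9000e-02,
        1.9000e-02,  0.0000e+00]), 'tool_pos': array([0.195, 0.646, 0.222]), 'tcp_rot': array([-4.600e-01, -3.108e+00,  2.000e-03]), 'force': array([0.175, 0.286, 0.228]), 'ft_torque': array([0.044, 0.036, 0.017]), 'grip_force': np.float64(0.0), 'grip_width': np.float64(0.094)}
scene {'K': [[353.1277, 0.0, 260.8051], [0.0, 353.1277, 192.6054], [0.0, 0.0, 1.0]], 'k1': -0.0252, 'rvec': [0.1228, 2.6442, -1.6539], 'tvec': [0.5285, 0.1271, 1.1362]}
top {'K': [[434.2946, 0.0, 254.6439], [0.0, 434.2946, 198.618], [0.0, 0.0, 1.0]], 'k1': 0.0238, 'rvec': [2.1618, -2.1865, 0.0976], 'tvec': [-0.0933, 0.5326, 1.3896]}
```

View pics/scene0.png

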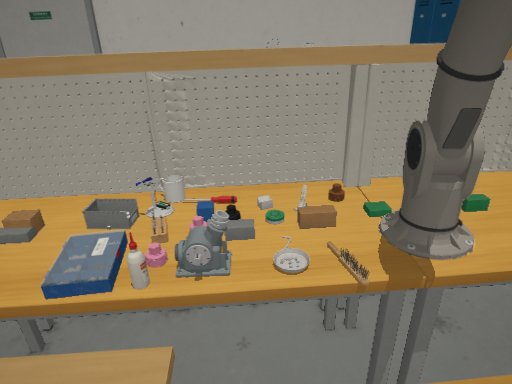

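View pics/top0.png

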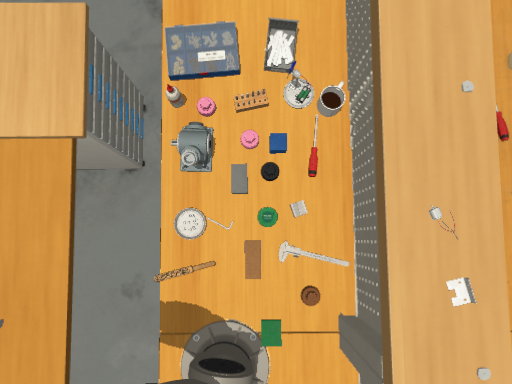

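```bash
cat > h.py <<'E'
import numpy as np,cv2
from scipy.spatial.transform import Rotation as R
from bench import get_obs, imaging
def cam(n):
    c=imaging.calibration(n); M=R.from_rotvec(np.ravel(c["rvec"])).as_matrix(); return np.array(c["K"]),c["k1"],M,np.ravel(c["tvec"])
def ray(c,uv):
    K,k1,M,t=c
    p=cv2.undistortPoints(np.array([[uv]],float),K,np.array([k1,0,0,0.]))[0,0]
    d=M.T@np.r_[p,1]; return -M.T@t,d/np.linalg.norm(d)
def plane(c,uv,z):
    o,d=ray(c,uv); return o+d*(z-o[2])/d[2]
def proj(c,P):
    K,k1,M,t=c
    return cv2.projectPoints(np.array(P,float).reshape(-1,1,3),cv2.Rodrigues(M)[0],t,K,np.array([k1,0,0,0.]))[0][:,0]
def tri(rs):
    A=sum(np.eye(3)-np.outer(d,d) for o,d in rs); b=sum((np.eye(3)-np.outer(d,d))@o for o,d in rs)
    return np.linalg.solve(A,b)
E
python3 - <<'E'
from h import *
t=cam("top");s=cam("scene")
print("cap",plane(t,(270,171),.05)," neck",plane(t,(187,144),.165), "base",proj(t,[0,0,0]),proj(s,[0,0,0]),"tcp",proj(t,get_obs()["tool_pos"]))
print("campos",-t[2].T@t[3],-s[2].T@s[3])
a=np.load("pics/top.npy")[90:200,155:300]; b=np.load("pics/scene.npy")[180:290,160:305]
cv2.imwrite("pics/c1.png",np.vstack([cv2.resize(x,None,fx=2.7,fy=2.7,interpolation=cv2.INTER_CUBIC) for x in(a,b)]))
cv2.imwrite("pics/w0.png",imaging.get_image("wrist")[:,:,::-1])
E
```

```text
cap [ 0.61769551 -0.14967329  0.05      ]  neck [0.68335617 0.09908564 0.165     ] base [[225.38956544 365.67145679]] [[424.10831449 231.86425197]] tcp [[-19.68200984 318.91349675]]
campos [ 0.40294309 -0.10041125  1.43207519] [0.58664257 0.92282608 0.625081  ]
```

View pics/c1.png

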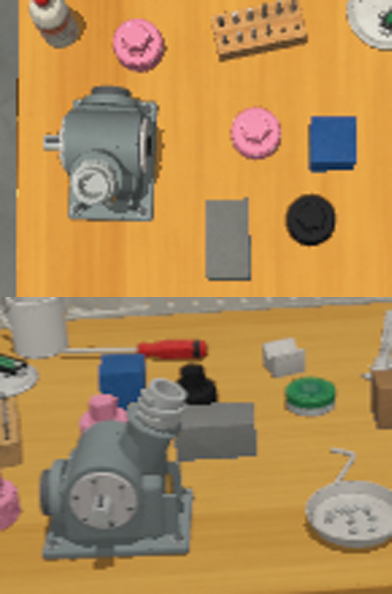

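```bash
python3 - <<'E'
from h import *
t=cam("top");s=cam("scene");w=cam("wrist");o=get_obs()
T=R.from_rotvec(o["tcp_rot"]).as_matrix(); print("T",T.round(3))
print("wrist cam in tool", (T.T@(-w[2].T@w[3]-o["tool_pos"])).round(4), "axes",(w[2]@T).round(3),w[0].round(1).tolist())
rs=[ray(t,(189.4,158.1)),ray(s,(221.1,215.2))]; P=tri(rs); print("rim",P, [np.linalg.norm((np.eye(3)-np.outer(d,d))@(P-q)) for q,d in rs])
for z in(.157,.165): print(plane(t,(189.4,158.1),z),plane(s,(221.1,215.2),z))
# unit foot corners (front edge y row 220, crop)
for c in((68,220),(153,220),(157,100)): print("foot",plane(t,(155+c[0]/2.7,90+c[1]/2.7),.012))
im=np.load("pics/top.npy"); m=(im[150:195,250:290].max(2)<60).astype(np.uint8)
n,l,st,ce=cv2.connectedComponentsWithStats(m); i=1+st[1:,4].argmax(); print(st[i],ce[i]+[250,150]); q=ce[i]+[250,150]; print("cap",plane(t,q,.035),plane(t,q,.05))
tgt=plane(t,q,.04); 
print("to cap in tool", T.T@(np.r_[tgt[:2],0.3]-o["tool_pos"]))
E
```

```text
T [[-0.957  0.29  -0.   ]
 [ 0.29   0.957 -0.001]
 [-0.    -0.001 -1.   ]]
wrist cam in tool [ 0.0848  0.0008 -0.1611] axes [[ 0.     1.     0.001]
 [-0.957  0.    -0.289]
 [-0.289 -0.001  0.957]] [[289.4, 0.0, 251.9], [0.0, 289.4, 192.7], [0.0, 0.0, 1.0]]
rim [0.64119089 0.09283314 0.15901295] [np.float64(0.000920116957174047), np.float64(0.0009201169571741081)]
[0.64250464 0.0931296  0.157     ] [0.64049894 0.08957724 0.157     ]
[0.6410016  0.09191529 0.165     ] [0.63957848 0.10381835 0.165     ]
foot [0.62535666 0.14544335 0.012     ]
foot [0.6241998  0.04158613 0.012     ]
foot [0.77362474 0.03623479 0.012     ]
[ 12  13  17  18 248] [269.83467742 171.33467742]
cap [ 0.61893482 -0.14965525  0.035     ] [ 0.61661578 -0.14912653  0.05      ]
to cap in tool [-0.63495847 -0.63881184 -0.07739306]
```

View pics/w0.png

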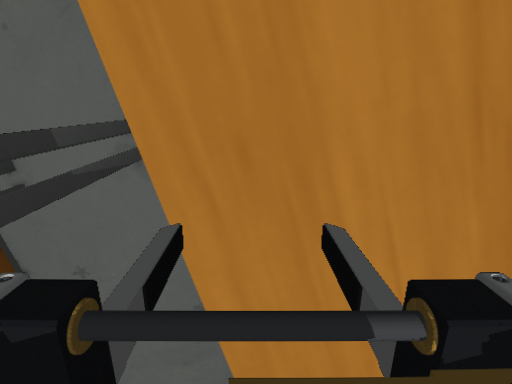

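step_arm(plan=[[[0,0,0],[0,0,-0.04],1],[[0,0,0],[0,0,-0.04],1],[[0,0,0],[-0.035,-0.035,0],1],[[0,0,0],[-0.035,-0.035,0],1],[[0,0,0],[-0.035,-0.035,0],1],[[0,0,0],[-0.035,-0.035,0],1],[[0,0,0],[-0.035,-0.035,0],1],[[0,0,0],[-0.035,-0.035,0],1],[[0,0,0],[-0.035,-0.035,0],1],[[0,0,0],[-0.035,-0.035,0],1],[[0,0,0],[-0.035,-0.035,0],1],[[0,0,0],[-0.035,-0.035,0],1],[[0,0,0],[-0.035,-0.035,0],1],[[0,0,0],[-0.035,-0.035,0],1],[[0,0,0],[-0.035,-0.035,0],1],[[0,0,0],[-0.035,-0.035,0],1],[[0,0,0],[-0.035,-0.035,0],1],[[0,0,0],[-0.035,-0.035,0],1]])

```text
clock: 1.95
tool_pos: [0.5698, -0.054, 0.3026]
tcp_rot: [0.459, 3.108, 0.0]
force: [0.1, 0.9, 0.1]
grip_width: 0.0943
grip_force: 0.0
```

```bash
python3 - <<'E'
from h import *
o=get_obs();print(o["tool_pos"],o["tcp_rot"],o["joints"].round(3),o["clock"],o["force"])
w=cam("wrist"); im=imaging.get_image("wrist")[:,:,::-1]; np.save("pics/w1.npy",im); cv2.imwrite("pics/w1.png",im)
print(proj(w,[[.618,-.1493,.05],[.641,.093,.165]]))
E
```

```text
[ 0.56984198 -0.05395967  0.30259965] [4.59041803e-01 3.10756072e+00 3.88461262e-04] [-0.567  0.218  0.656  1.771 -0.143  1.199  1.407] 1.95 [0.11872226 0.92312307 0.13069254]
[[200.91547098 213.80397798]
 [397.53538172 210.43191768]]
```

View pics/w1.png

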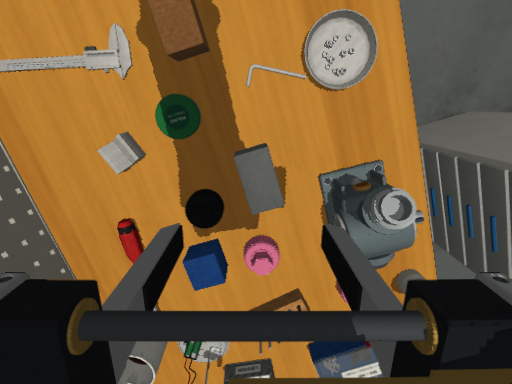

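```bash
python3 - <<'E'
from h import *
im=np.load("pics/w1.npy")
a=im[180:236,176:236].astype(float); a=np.clip(a*5,0,255).astype(np.uint8)
b=im[175:231,365:425]
cv2.imwrite("pics/c2.png",np.hstack([cv2.resize(x,None,fx=6.5,fy=6.5,interpolation=cv2.INTER_CUBIC) for x in(a,b)]))
E
```

```text
(no output)
```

View pics/c2.png

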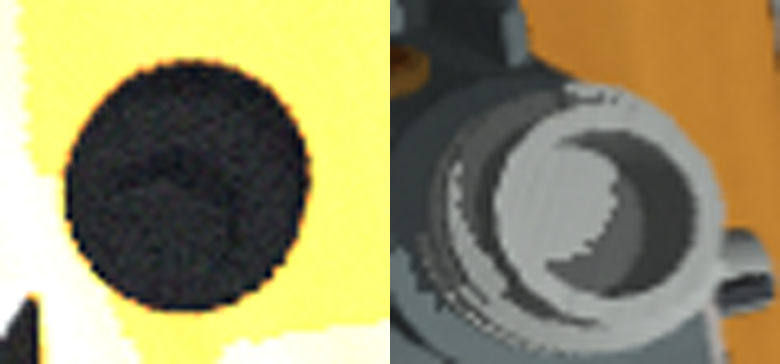

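step_arm(plan=[[[0,0,0],[-0.025,-0.026,0.025],1],[[0,0,0],[-0.025,-0.026,0.025],1],[[0,0,0],[-0.024,-0.026,0.03],1],[[0,0,0],[0,0,0.03],1],[[0,0,0],[0,0,0],1]])

```text
clock: 2.5
tool_pos: [0.6154, -0.1486, 0.1886]
tcp_rot: [-0.461, -3.101, 0.002]
force: [-0.5, 0.3, -0.5]
grip_width: 0.0933
grip_force: 0.0
```

```bash
python3 - <<'E'
from h import *
o=get_obs();print(o["tool_pos"],o["tcp_rot"],o["joints"].round(3),o["clock"],o["force"])
w=cam("wrist"); q=proj(w,[.6175,-.1494,.045])[0]; print(q)
im=np.mean([imaging.get_image("wrist")[:,:,::-1] for _ in range(8)],0); np.save("pics/w2.npy",im)
m=(im.max(2)<45).astype(np.uint8); x,y=q.astype(int)
a=im[y-50:y+50,x-60:x+60]
print(a.max(2).min(), np.percentile(a.max(2),[5,15,25,35,50]))
cv2.imwrite("pics/c3.png",cv2.resize(np.clip((a-5)*6,0,255).astype(np.uint8),None,fx=6,fy=6,interpolation=cv2.INTER_CUBIC)); print(x-60,y-50)
E
```

```text
[ 0.61541389 -0.14860057  0.18859926] [-4.61493518e-01 -3.10112964e+00  1.69817820e-03] [-0.338  0.454  0.636  1.761 -0.306  1.034  1.685] 2.5 [-0.52260086  0.28721984 -0.48071183]
[251.51968778 189.2764626 ]
7.125 [ 10.125  13.25   94.875 104.    106.125]
191 139
```

View pics/c3.png

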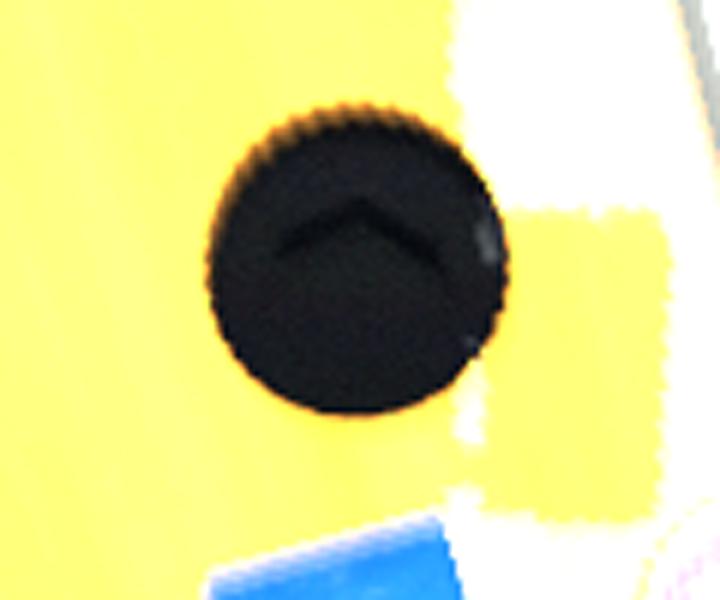

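```bash
python3 - <<'E'
from h import *
im=np.load("pics/w2.npy"); w=cam("wrist"); o=get_obs(); T=R.from_rotvec(o["tcp_rot"]).as_matrix()
g=cv2.GaussianBlur(im.sum(2),(0,0),0.7)
sub=g[170:186,234:270]
bg=np.median(g[170:205,235:268]); print(bg)
m=np.zeros(g.shape,np.uint8); m[168:188,232:272]=(g[168:188,232:272]<bg-3)
n,l,st,ce=cv2.connectedComponentsWithStats(m); i=1+st[1:,4].argmax(); ys,xs=np.where(l==i); print(st[i])
for y in range(168,190): print(y,''.join('#' if l[y,x]==i else '.' for x in range(230,275)))
xv=191+360/6
for s in(xs<xv-1,xs>xv+1):
    p=[plane(w,(x,y),.046)[:2] for x,y in zip(xs[s],ys[s])]; v=cv2.fitLine(np.array(p,np.float32),cv2.DIST_L2,0,.01,.01).ravel()
    tv=T[:2,:2].T@v[:2]; print("world ang",np.degrees(np.arctan2(v[1],v[0])),"tool ang",np.degrees(np.arctan2(tv[1],tv[0])), v[2:])
# cap outline -> centre
c=(im[130:215,215:285].max(2)<40).astype(np.uint8); cs,_=cv2.findContours(c,cv2.RETR_EXTERNAL,cv2.CHAIN_APPROX_NONE); k=max(cs,key=cv2.contourArea)
e=cv2.fitEllipse(k); q=np.array(e[0])+[215,130]; print(e,q)
for z in(.015,.028): print(plane(w,q,z))
E
```

```text
29.209935235226098
[237 172  28  13 126]
168 .............................................
169 .............................................
170 .............................................
171 .............................................
172 ....................##.......................
173 ..................######.....................
174 ................#########....................
175 .............##############..................
176 ...........#################.................
177 .........##########...########...............
178 ........########........########.............
179 ........######............########...........
180 .......######..............#######...........
181 .......###...................#####...........
182 ..............................#####..........
183 ................................###..........
184 ..................................#..........
185 .............................................
186 .............................................
187 .............................................
188 .............................................
189 .............................................
world ang -78.81559 tool ang -117.96773503082247 [ 0.60650074 -0.1535348 ]
world ang 36.604233 tool ang 126.61239263078137 [ 0.612959  -0.1380503]
((35.03153991699219, 52.43771743774414), (49.4161491394043, 50.86275100708008), 10.37450122833252) [250.03153992 182.43771744]
[ 0.62223294 -0.15065352  0.015     ]
[ 0.61896016 -0.14957547  0.028     ]
```

step_arm(plan=[[[0,0,-8.3],[0,0,0],0.6],[[0,0,-8.3],[0,0,0],0.6],[[0,0,-8.3],[0,0,0],0.6],[[0,0,-8.3],[0,0,0],0.6],[[0,0,-8.3],[0,0,0],0.6],[[0,0,-8.3],[0,0,0],0.6],[[0,0,-8.3],[0,0,0],0.6],[[0,0,-8.3],[0,0,0],0.6],[[0,0,-8.3],[0,0,0],0.6],[[0,0,-8.3],[0,0,0],0.6],[[0,0,-8.3],[0,0,0],0.6],[[0,0,-8.3],[0,0,0],0.6],[[0,0,-8.3],[0,0,0],0.6],[[0,0,-8.3],[0,0,0],0.6],[[0,0,0],[0,0,0],0.6],[[0,0,0],[0,0,0],0.6]])

```text
clock: 4.5
tool_pos: [0.6086, -0.1469, 0.1727]
tcp_rot: [1.861, -2.484, -0.048]
force: [-0.2, -0.5, 0.3]
grip_width: 0.0565
grip_force: 0.0
```

```bash
cat >> h.py <<'E'
def st():
    o=get_obs(); T=R.from_rotvec(o["tcp_rot"]).as_matrix()
    print("pos",o["tool_pos"].round(4),"z",T[:,2].round(4),"y",T[:,1].round(3),"j",o["joints"].round(2),"t",o["clock"].round(2),"F",o["force"].round(1),"M",o["ft_torque"].round(2),"g",o["grip_width"].round(4),o["grip_force"].round(1)); return o,T
E
python3 - <<'E'
from h import *
o,T=st(); print("shift",(T.T@(np.array([.6187,-.1496,.053])-o["tool_pos"])).round(4), "tilt fix(deg)",np.degrees(np.cross([0,0,1],T.T@[0,0,-1])).round(2))
w=cam("wrist"); im=np.mean([imaging.get_image("wrist")[:,:,::-1] for _ in range(6)],0); np.save("pics/w3.npy",im)
q=proj(w,[.6187,-.1496,.046])[0].astype(int);print(q)
x,y=q; g=cv2.GaussianBlur(im.sum(2),(0,0),0.7); bg=np.median(g[y-15:y+15,x-18:x+18])
m=np.zeros(g.shape,np.uint8); s=np.s_[y-20:y+5,x-22:x+22]; m[s]=g[s]<bg-2.5
for yy in range(y-22,y+6): print(yy,''.join('#' if m[yy,xx] else '.' for xx in range(x-24,x+25)))
for k in range(0,1): pass
n=2
E
```

```text
Traceback (most recent call last):
  File "h.py", line 20, in st
    print("pos",o["tool_pos"].round(4),"z",T[:,2].round(4),"y",T[:,1].round(3),"j",o["joints"].round(2),"t",o["clock"].round(2),"F",o["force"].round(1),"M",o["ft_torque"].round(2),"g",o["grip_width"].round(4),o["grip_force"].round(1)); return o,T
                                                                                                            ^^^^^^^^^^^^^^^^
AttributeError: 'float' object has no attribute 'round'
```

```bash
sed -i 's/o\["clock"\].round(2)/round(float(o["clock"]),2)/; s/o\["grip_width"\].round(4),o\["grip_force"\].round(1)/round(float(o["grip_width"]),4),round(float(o["grip_force"]),1)/' h.py
python3 - <<'E'
from h import *
o,T=st(); print("shift",(T.T@(np.array([.6187,-.1496,.053])-o["tool_pos"])).round(4), "tilt fix(deg)",np.degrees(np.cross([0,0,1],T.T@[0,0,-1])).round(2))
w=cam("wrist"); im=np.mean([imaging.get_image("wrist")[:,:,::-1] for _ in range(6)],0); np.save("pics/w3.npy",im)
q=proj(w,[.6187,-.1496,.046])[0].astype(int);print(q)
x,y=q; g=cv2.GaussianBlur(im.sum(2),(0,0),0.7); bg=np.median(g[y-15:y+15,x-18:x+18])
m=np.zeros(g.shape,np.uint8); s=np.s_[y-20:y+5,x-22:x+22]; m[s]=g[s]<bg-2.5
for yy in range(y-22,y+6): print(yy,''.join('#' if m[yy,xx] else '.' for xx in range(x-24,x+25)))
st()
E
```

```text
pos [ 0.6086 -0.1469  0.1727] z [-0.0485  0.0023 -0.9988] y [-0.959  0.281  0.047] j [ 0.6   0.49 -0.63  1.7   0.32  1.11  2.72] t 4.5 F [-0.2 -0.5  0.3] M [ 0.07  0.07 -0.02] g 0.0565 0.0
shift [-0.0016 -0.0161  0.1191] tilt fix(deg) [ 2.7  -0.65  0.  ]
[235 191]
169 .................................................
170 .................................................
171 ..#.......................................###....
172 ...........................................##....
173 ............................................##...
174 ...............########......................#...
175 ..............##################.............#...
176 ..............###################............#...
177 .............#####################...............
178 ............######################...............
179 ............###..####.#############..............
180 ...........###................#####..............
181 ..........####..................####.............
182 .........####....................###.............
183 ........####.....................####............
184 ........###..........
[... 171 characters left out ...]
......###..........
188 ......###...........................###..........
189 ......##............................####.........
190 ......##............................####.........
191 .....................................###.........
192 ......................................##.........
193 .................................................
194 .................................................
195 .................................................
196 .................................................
pos [ 0.609  -0.1452  0.173 ] z [-4.820e-02  7.000e-04 -9.988e-01] y [-0.96   0.277  0.047] j [ 0.6   0.49 -0.63  1.7   0.32  1.11  2.72] t 4.8 F [ 0.6  0.2 -0.5] M [0.08 0.06 0.1 ] g 0.0562 0.0
```

step_arm(plan=[[[2.7,-0.6,0],[0,-0.01,0],0.6],[[0,0,8.5],[0,0,0],0.6],[[0,0,8.5],[0,0,0],0.6],[[0,0,8.5],[0,0,0],0.6],[[0,0,8.5],[0,0,0],0.6],[[0,0,8.5],[0,0,0],0.6],[[0,0,8.5],[0,0,0],0.6],[[0,0,8.5],[0,0,0],0.6],[[0,0,8.5],[0,0,0],0.6],[[0,0,8.5],[0,0,0],0.6],[[0,0,8.5],[0,0,0],0.6],[[0,0,8.5],[0,0,0],0.6],[[0,0,8.5],[0,0,0],0.6],[[0,0,8.5],[0,0,0],0.6],[[0,0,8.5],[0,0,0],0.6],[[0,0,8.5],[0,0,0],0.6],[[0,0,8.5],[0,0,0],0.6],[[0,0,8.5],[0,0,0],0.6],[[0,0,0],[0,0,0],0.6],[[0,0,0],[0,0,0],0.6]])

```text
clock: 6.8
tool_pos: [0.6186, -0.148, 0.1725]
tcp_rot: [1.808, 2.568, -0.002]
force: [0.4, 0.1, 0.5]
grip_width: 0.0564
grip_force: 0.0
```

```bash
python3 - <<'E'
from h import *
o,T=st(); print("shift",(T.T@(np.array([.6187,-.1496,.053])-o["tool_pos"])).round(4), "tilt fix(deg)",np.degrees(np.cross([0,0,1],T.T@[0,0,-1])).round(2), "yaw y", np.degrees(np.arctan2(T[1,1],T[0,1])))
w=cam("wrist"); im=np.mean([imaging.get_image("wrist")[:,:,::-1] for _ in range(6)],0); np.save("pics/w3.npy",im)
q=proj(w,[.6187,-.1496,.046])[0].astype(int);print(q)
x,y=q; g=cv2.GaussianBlur(im.sum(2),(0,0),0.7); bg=np.median(g[y-15:y+15,x-18:x+18])
m=np.zeros(g.shape,np.uint8); s=np.s_[y-20:y+5,x-22:x+22]; m[s]=g[s]<bg-2.5
for yy in range(y-22,y+6): print(yy,''.join('#' if m[yy,xx] else '.' for xx in range(x-24,x+25)))
st()
E
```

```text
pos [ 0.6186 -0.148   0.1725] z [ 1.0e-04 -1.6e-03 -1.0e+00] y [ 0.941  0.337 -0.   ] j [ 0.22  0.41 -0.12  1.74  0.06  0.99  0.43] t 6.8 F [0.4 0.1 0.5] M [-0.04  0.03  0.01] g 0.0564 0.0
shift [-0.0013 -0.0004  0.1196] tilt fix(deg) [-0.02  0.09  0.  ] yaw y 19.722427450515827
[251 192]
170 .................................................
171 .................................................
172 .................................................
173 .....##..........................................
174 .....##..........................................
175 .....#...........................................
176 ....##...........................................
177 ....#.......................###..................
178 ...##....................#######.................
179 ...#..............###############................
180 ...............#############....##...............
181 ..............############.......###.............
182 ..............###########.........###............
183 ..............#########............####..........
184 ..............######................#####........

[... 193 characters left out ...]
............#####.....
189 ........................................####.....
190 ..........................................##.....
191 .................................................
192 .................................................
193 .................................................
194 .................................................
195 .................................................
196 .................................................
197 .................................................
pos [ 0.6184 -0.1486  0.1723] z [-2.0e-04 -1.1e-03 -1.0e+00] y [ 0.943  0.334 -0.001] j [ 0.22  0.41 -0.12  1.74  0.06  0.99  0.43] t 7.1 F [-0.2 -0.4 -0. ] M [-0.07  0.03  0.01] g 0.0565 0.0
```

step_arm(plan=[[[0,0,6],[0,0,0],0.6],[[0,0,6],[-0.001,0,0],0.6],[[0,0,0],[0,0,0.03],0.6],[[0,0,0],[0,0,0.03],0.6],[[0,0,0],[0,0,0.03],0.6],[[0,0,0],[0,0,0.02],0.6],[[0,0,0],[0,0,0.009],0.6],[[0,0,0],[0,0,0],0.6]])

```text
clock: 7.9
tool_pos: [0.618, -0.1496, 0.0524]
tcp_rot: [-2.072, -2.36, 0.003]
force: [-0.3, 1.0, -0.7]
grip_width: 0.0565
grip_force: 0.0
```

```bash
python3 - <<'E'
from h import *
o,T=st(); print("shift",(T.T@(np.array([.6187,-.1496,.053])-o["tool_pos"])).round(4),"yaw y", np.degrees(np.arctan2(T[1,1],T[0,1])))
im=imaging.get_image("wrist")[:,:,::-1]; cv2.imwrite("pics/w4.png",np.clip(im[100:384].astype(float)*2.5,0,255).astype(np.uint8))
E
```

```text
pos [ 0.618  -0.1496  0.0524] z [-2.e-03 -8.e-04 -1.e+00] y [ 0.992  0.129 -0.002] j [ 0.19  0.55 -0.07  1.82  0.05  0.77  0.22] t 7.9 F [-0.3  1.  -0.7] M [-0.08  0.03  0.06] g 0.0565 0.0
shift [-0.0001  0.0006 -0.0006] yaw y 7.439410060596704
```

View pics/w4.png

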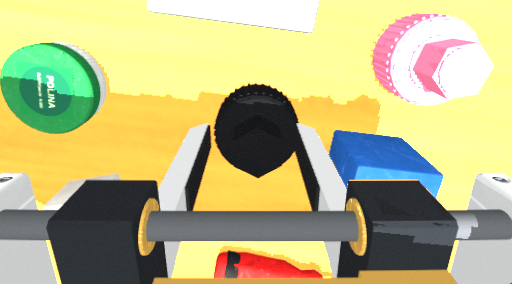

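step_arm(plan=[[[0,0,0],[0,0,0],0],[[0,0,0],[0,0,0],0],[[0,0,0],[0,0,0],0],[[0,0,0],[0,0,0],0],[[0,0,0],[0,0,0],0],[[0,0,0],[0,0,0],0],[[0,0,0],[0,0,0],0],[[0,0,0],[0,0,0],0]])

```text
clock: 8.75
tool_pos: [0.6192, -0.1497, 0.0541]
tcp_rot: [2.072, 2.359, -0.001]
force: [-0.1, -0.2, 7.0]
grip_width: 0.0303
grip_force: 30.0
```

```bash
python3 - <<'E'
from h import *
o,T=st(); print("yaw y", np.degrees(np.arctan2(T[1,1],T[0,1])))
# rim: triangulate from top & scene (w1 pose fixed: recompute ray relative to stored pose)
Tt=R.from_rotvec([4.59041803e-01,3.10756072e+00,3.88461262e-04]).as_matrix(); p=np.array([.56984198,-.05395967,.30259965])
w=cam("wrist"); C=T.T@(-w[2].T@w[3]-o["tool_pos"]); A=w[2]@T
M=A@Tt.T; wc=(w[0],w[1],M,-M@(p+Tt@C))
rs=[ray(cam("top"),(189.4,158.1)),ray(cam("scene"),(221.1,215.2)),ray(wc,(398.8,207.8))]
for s in([0,1],[0,2],[1,2],[0,1,2]): print(s,tri([rs[i] for i in s]).round(4))
print([ (q+d*(.165-q[2])/d[2]).round(4) for q,d in rs])
E
```

```text
pos [ 0.6192 -0.1497  0.0541] z [ 0.001  -0.0014 -1.    ] y [0.992 0.129 0.001] j [ 0.19  0.55 -0.07  1.82  0.05  0.77  0.22] t 8.75 F [-0.1 -0.2  7. ] M [-0.08  0.06 -0.03] g 0.0303 30.0
yaw y 7.418201462717149
[0, 1] [0.6412 0.0928 0.159 ]
[0, 2] [0.6401 0.0937 0.1629]
[1, 2] [0.6401 0.0961 0.1607]
[0, 1, 2] [0.6407 0.0945 0.1602]
[array([0.641 , 0.0919, 0.165 ]), array([0.6396, 0.1038, 0.165 ]), array([0.6379, 0.0943, 0.165 ])]
```

step_arm(plan=[[[0,0,0],[0,0,-0.04],0],[[0,0,0],[0,0,-0.05],0],[[0,0,0],[0,0,-0.05],0],[[0,0,0],[0,0,-0.05],0],[[0,0,0],[0,0,-0.03],0],[[0,0,0],[0.04,-0.01,0],0],[[0,0,0],[0.04,-0.01,0],0],[[0,0,0],[0.04,-0.01,0],0],[[0,0,0],[0.04,-0.01,0],0],[[0,0,0],[0.04,-0.01,0],0],[[0,0,0],[0.04,-0.01,0],0],[[-6.2,-0.8,0],[0,0,0],0],[[-6.2,-0.8,0],[0,0,0],0],[[-6.2,-0.8,0],[0,0,0],0],[[-6.2,-0.8,0],[0,0,0],0],[[0,0,0],[0,0,0],0],[[0,0,0],[0,0,0],0]])

```text
clock: 10.45
tool_pos: [0.5278, 0.0808, 0.2734]
tcp_rot: [1.838, 2.094, 0.405]
force: [-0.0, -0.6, -1.1]
grip_width: 0.03
grip_force: 30.0
```

```bash
python3 - <<'E'
from h import *
o,T=st(); w=cam("wrist")
im=imaging.get_image("wrist")[:,:,::-1]; np.save("pics/w5.npy",im); cv2.imwrite("pics/w5.png",im)
print(proj(w,[[.6395,.0932,.165]]))
tz=np.array([.4225,-.0085,-.906]); print("tilt fix",np.degrees(np.cross([0,0,1],T.T@tz)).round(2))
E
```

```text
pos [0.5278 0.0808 0.2734] z [ 4.215e-01 -8.000e-04 -9.068e-01] y [0.899 0.13  0.418] j [-0.11 -0.06 -0.25  2.16  0.23  0.65 -0.39] t 10.45 F [-0.  -0.6 -1.1] M [-0.04  0.6   0.  ] g 0.03 30.0
[[304.22964097 181.86512464]]
tilt fix [-0.01 -0.45  0.  ]
```

View pics/w5.png

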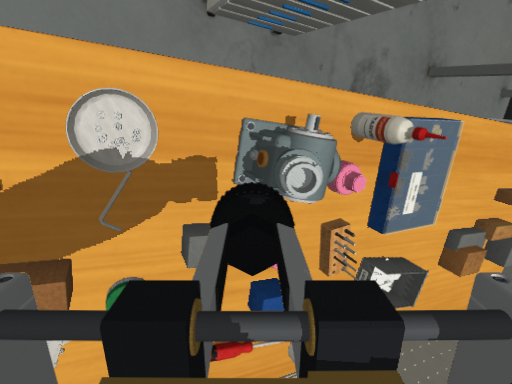

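```bash
python3 - <<'E'
import numpy as np
im=np.load("pics/w5.npy"); g=im.max(2)
s=im[145:210,270:336]; 
for y in range(147,208): print(y,''.join(' .:-=+*#%@'[min(9,int(v)//26)] for v in g[y,268:336]))
E
```

```text
147 :::::::::::::::::--:==---------===================++===============-
148 :::::::::::::::::::::--------------=============++++===============-
149 ::::::::::::::::::::::::::--===---==--=========+++++==============--
150 ::::::::::::::::::::..:--===+++++=+====--=======++++==============--
151 :::::::::::::::::..::-==+++++++++++++++==========+================--
152 ::::::::::::::::..:==+++++++++++++++++++++======-=================-=
153 :::::::::::::::..:==++++++++++++++++++++++++=====================--=
154 :::::::::::::..:==+++++=-----=+++++++++++++++====================--=
155 ::::::::::::..:==+=--=+-:::::-----==++++++++++===================-==
156 ::::::::::::.-=+++-::--::::-=+***+****+=++++++++++==============--==
157 :::::::::::.:==---:::::::----=+++*****+**++++++++===============--==
158 ::::::::::.::-:::::::::----=**##########***++++++===============--==
159 :::::::::::::::::::::---==*################*+++++++=============--==
160 ::::::::::::::::::-----=*###################**+++++=============-:==
161 :::::::::::::::::-----=*#######*+++*****#####**++++============--:==
162 :
[... 2652 characters left out ...]
++++++*******++===============#%%%%%%%%%%%%
199                .*%%###****####**++====================#%%%%%%%%%%%%%
200                 :=#%%#++***#########**+++++++++==++*#%%%%%%%%%%%%%%%
201                  .-#%%#+=+#%#################****##%%%%%%%%%%%%%%%%%
202                   -#%%%%%%%%%%%%%%#*#######**###%%%%%%%%%%%%%%%%%%%%
203                   .*%%%%%%%%%%%%%%%%%%%%*++*#%%%%%%%%%%%%%%%%%%%%%%%
204                    -#%%%%%%%%%%%%%%%%%%%%#%%%%%%%%%%%%%%%%%%%%%%%%%%
205                    .*%%%%%%%%%%%%%%%%%%%%%%%%%%%%%%%%%%%%%%%%%%%%%%%
206                     -#%%%%%%%%%%%%%%%%%%%%%%%%%%%%%%%%%%%%%%%%%%%%%%
207                     .*%%%%%%%%%%%%%%%%%%%%%%%%%%%%%%%%%%%%%%%%%%%%%%
```

```bash
python3 - <<'E'
from h import *
o,T=st(); w=cam("wrist")
Tt=R.from_rotvec([4.59041803e-01,3.10756072e+00,3.88461262e-04]).as_matrix(); p=np.array([.56984198,-.05395967,.30259965])
C=T.T@(-w[2].T@w[3]-o["tool_pos"]); A=w[2]@T; M=A@Tt.T; wc=(w[0],w[1],M,-M@(p+Tt@C))
rs=[ray(cam("top"),(189.4,158.1)),ray(wc,(398.8,207.8)),ray(w,(304,180.3))]
print([ (q+d*(.165-q[2])/d[2]).round(4) for q,d in rs], tri(rs), tri(rs[:1]+rs[2:]))
r=np.array([.6395,.0932,.165]); r[:2]=np.mean([(q+d*(.165-q[2])/d[2])[:2] for q,d in rs],0); print("rim",r)
n=np.array([-.4225,.0085,.906]); n/=np.linalg.norm(n)
print("shift to cap 30mm above rim", (T.T@(r+.084*n-o["tool_pos"])).round(4))
E
```

```text
pos [0.5285 0.0809 0.2735] z [ 4.215e-01 -6.000e-04 -9.068e-01] y [0.899 0.129 0.418] j [-0.11 -0.06 -0.25  2.16  0.23  0.65 -0.39] t 10.5 F [-0.8  0.5 -1.3] M [-0.09  0.53 -0.03] g 0.0295 30.0
[array([0.641 , 0.0919, 0.165 ]), array([0.6378, 0.094 , 0.165 ]), array([0.6396, 0.095 , 0.165 ])] [0.64062114 0.09396219 0.16249536] [0.64233114 0.0932265  0.16059236]
rim [0.63945035 0.09365458 0.165     ]
shift to cap 30mm above rim [0.0063 0.0561 0.0612]
```

step_arm(plan=[[[0,-0.45,0],[0.006,0.028,0],0],[[0,0,0],[0,0.028,0],0],[[0,0,-5],[0,0,0.02],0],[[0,0,-5],[0,0,0.02],0],[[0,0,-5],[0,0,0.02],0],[[0,0,-5],[0,0,0],0],[[0,0,0],[0,0,0],0],[[0,0,0],[0,0,0],0]])

```text
clock: 11.3
tool_pos: [0.6038, 0.0935, 0.2419]
tcp_rot: [1.433, 2.345, 0.307]
force: [0.1, -0.2, -1.9]
grip_width: 0.0296
grip_force: 30.0
```

```bash
cat >> h.py <<'E'
rim=np.array([.63945,.09365,.165]); n=np.array([-.4225,.0085,.906]); n/=np.linalg.norm(n)
def rep(L=.0541):
    o,T=st(); c=o["tool_pos"]+L*T[:,2]; d=c-rim
    print("cap z mm",round(1e3*d@n,2),"lateral err in tool mm (to correct)",(1e3*T.T@((d@n)*n-d)).round(2),"tilt fix",np.degrees(np.cross([0,0,1],T.T@-n)).round(2),"F along n",round(o["force"]@n,1),"F tool",(T.T@o["force"]).round(1),"M tool",(T.T@o["ft_torque"]).round(2))
E
python3 -c "
from h import *
rep()"
```

```text
pos [0.6038 0.0935 0.2419] z [ 0.4227 -0.0085 -0.9062] y [0.807 0.458 0.372] j [-0.1   0.11 -0.26  2.06  0.34  0.59 -0.12] t 11.3 F [ 0.1 -0.2 -1.9] M [-0.11  0.59  0.05] g 0.0296 30.0
cap z mm 30.64 lateral err in tool mm (to correct) [0.86 0.2  0.  ] tilt fix [ 0.  0. -0.] F along n -1.8 F tool [ 0.2 -0.7  1.8] M tool [ 0.56  0.2  -0.09]
```

step_arm(plan=[[[0,0,0],[0.001,0,0.015],0],[[0,0,0],[0,0,0.01],0],[[0,0,0],[0,0,0.005],0],[[0,0,0],[0,0,0.002],0],[[0,0,0],[0,0,0.001],0],[[0,0,0],[0,0,0],0]])

```text
clock: 11.9
tool_pos: [0.6168, 0.0942, 0.2118]
tcp_rot: [1.429, 2.347, 0.307]
force: [0.4, -0.8, -1.1]
grip_width: 0.0297
grip_force: 30.0
```

```bash
python3 -c "
from h import *
rep()"
```

```text
pos [0.6168 0.0942 0.2118] z [ 0.4235 -0.0083 -0.9059] y [0.806 0.461 0.372] j [-0.11  0.17 -0.25  2.07  0.39  0.53 -0.17] t 11.9 F [ 0.4 -0.8 -1.1] M [-0.05  0.64 -0.03] g 0.0297 30.0
cap z mm -2.11 lateral err in tool mm (to correct) [-0.43  0.55  0.  ] tilt fix [ 0.05  0.02 -0.  ] F along n -1.2 F tool [-0.7 -0.5  1.2] M tool [0.6  0.25 0.  ]
```

step_arm(plan=[[[0,0,0],[0,0,0.001],0],[[0,0,0],[0,0,0.001],0],[[0,0,0],[0,0,0.001],0],[[0,0,0],[0,0,0.001],0],[[0,0,0],[0,0,0],0]])

```text
clock: 12.4
tool_pos: [0.6185, 0.0941, 0.208]
tcp_rot: [1.429, 2.347, 0.307]
force: [-0.2, 0.1, -2.0]
grip_width: 0.0295
grip_force: 30.0
```

```bash
python3 -c "
from h import *
rep()"
```

```text
pos [0.6185 0.0941 0.208 ] z [ 0.4233 -0.0084 -0.906 ] y [0.806 0.461 0.372] j [-0.11  0.18 -0.25  2.07  0.4   0.53 -0.18] t 12.4 F [-0.2  0.1 -2. ] M [-0.1   0.6  -0.01] g 0.0295 30.0
cap z mm -6.27 lateral err in tool mm (to correct) [-0.41  0.7   0.  ] tilt fix [ 0.04  0.02 -0.  ] F along n -1.7 F tool [ 0.5 -0.8  1.7] M tool [ 0.58  0.19 -0.04]
```

step_arm(plan=[[[0,0,0],[0,0,0.001],0],[[0,0,0],[0,0,0.001],0],[[0,0,0],[0,0,0],0]])

```text
clock: 12.7
tool_pos: [0.6193, 0.0941, 0.2061]
tcp_rot: [1.429, 2.347, 0.307]
force: [-1.1, 0.4, -0.3]
grip_width: 0.0297
grip_force: 30.0
```

step_arm(plan=[[[0,0,0],[0,0,0.001],0],[[0,0,0],[0,0,0],0]])

```text
clock: 12.9
tool_pos: [0.6197, 0.0941, 0.2053]
tcp_rot: [1.429, 2.347, 0.307]
force: [-0.1, -0.2, 0.2]
grip_width: 0.0298
grip_force: 30.0
```

step_arm(plan=[[[0,0,0],[0,0,0.001],0],[[0,0,0],[0,0,0],0]])

```text
clock: 13.1
tool_pos: [0.6202, 0.0941, 0.2044]
tcp_rot: [1.429, 2.347, 0.307]
force: [0.1, -0.1, -1.6]
grip_width: 0.0298
grip_force: 30.0
```

step_arm(plan=[[[0,0,0],[0,0,0.001],0],[[0,0,0],[0,0,0],0]])

```text
clock: 13.3
tool_pos: [0.6207, 0.094, 0.2039]
tcp_rot: [1.429, 2.346, 0.307]
force: [-4.6, -1.0, 6.7]
grip_width: 0.0297
grip_force: 30.0
```

step_arm(plan=[[[0,0,0],[0,0,0.001],0],[[0,0,0],[0,0,0],0]])

```text
clock: 13.5
tool_pos: [0.621, 0.0939, 0.2035]
tcp_rot: [1.429, 2.346, 0.307]
force: [-11.6, -1.7, 15.7]
grip_width: 0.0296
grip_force: 30.0
```

step_arm(plan=[[[0,0,0],[0,0,0.001],0],[[0,0,0],[0,0,0],0]])

```text
clock: 13.7
tool_pos: [0.6215, 0.0937, 0.2032]
tcp_rot: [1.428, 2.345, 0.307]
force: [-16.8, -4.5, 24.6]
grip_width: 0.0299
grip_force: 30.1
```

```bash
python3 -c "
from h import *
rep()"
```

```text
pos [0.6215 0.0937 0.2032] z [ 0.4246 -0.0092 -0.9053] y [0.805 0.461 0.373] j [-0.12  0.19 -0.24  2.07  0.41  0.52 -0.19] t 13.7 F [-16.8  -4.5  24.6] M [-0.94  2.2  -0.36] g 0.0299 30.1
cap z mm -11.92 lateral err in tool mm (to correct) [ 0.28  0.12 -0.  ] tilt fix [ 0.09  0.09 -0.  ] F along n 29.3 F tool [ -2.   -6.4 -29.4] M tool [ 2.42  0.12 -0.1 ]
```

step_arm(plan=[[[0,0,0],[0,0,-0.0017],0],[[0,0,-4],[0,0,-0.0003],0],[[0,0,-4],[0,0,-0.0003],0],[[0,0,0],[0,0,0],0]])

```text
clock: 14.1
tool_pos: [0.6208, 0.0946, 0.2045]
tcp_rot: [1.254, 2.432, 0.269]
force: [-5.0, 0.3, 6.6]
grip_width: 0.03
grip_force: 30.0
```

```bash
python3 -c "
from h import *
rep()"
```

```text
pos [0.6208 0.0946 0.2045] z [ 0.4245 -0.0077 -0.9054] y [0.739 0.581 0.341] j [-0.1   0.19 -0.27  2.07  0.41  0.52 -0.05] t 14.1 F [-5.   0.3  6.6] M [0.1  0.62 0.14] g 0.03 30.0
cap z mm -10.43 lateral err in tool mm (to correct) [-0.55 -0.29 -0.  ] tilt fix [ 0.12  0.03 -0.  ] F along n 8.0 F tool [ 1.2 -1.2 -8. ] M tool [ 0.41  0.48 -0.09]
```

step_arm(plan=[[[0,0,-4],[0,0,-0.0003],0],[[0,0,-4],[0,0,-0.0003],0],[[0,0,0],[0,0,0],0]])

```text
clock: 14.4
tool_pos: [0.6203, 0.0944, 0.2049]
tcp_rot: [1.078, 2.505, 0.229]
force: [-4.7, -1.0, 7.3]
grip_width: 0.0303
grip_force: 30.0
```

step_arm(plan=[[[0,0,-4],[0,0,-0.0003],0],[[0,0,-4],[0,0,-0.0003],0],[[0,0,0],[0,0,0],0]])

```text
clock: 14.7
tool_pos: [0.6202, 0.0942, 0.2053]
tcp_rot: [0.9, 2.566, 0.189]
force: [-2.6, -0.3, 4.4]
grip_width: 0.03
grip_force: 30.0
```

```bash
python3 -c "
from h import *
rep()"
```

```text
pos [0.6202 0.0942 0.2053] z [ 0.424  -0.0083 -0.9056] y [0.567 0.782 0.258] j [-0.06  0.19 -0.31  2.06  0.43  0.53  0.21] t 14.7 F [-2.6 -0.3  4.4] M [-0.06  0.38  0.03] g 0.03 30.0
cap z mm -9.45 lateral err in tool mm (to correct) [-0.35  0.09  0.  ] tilt fix [ 0.07  0.06 -0.  ] F along n 5.1 F tool [ 0.2 -0.6 -5.1] M tool [ 0.27  0.28 -0.06]
```

step_arm(plan=[[[0,0,-4],[0,0,0],0],[[0,0,-4],[0,0,0],0],[[0,0,0],[0,0,0],0]])

```text
clock: 15.0
tool_pos: [0.6196, 0.094, 0.2045]
tcp_rot: [0.72, 2.618, 0.148]
force: [-1.7, 0.8, -1.6]
grip_width: 0.0298
grip_force: 30.0
```

step_arm(plan=[[[0,0,-4],[0,0,0],0],[[0,0,0],[0,0,0],0]])

```text
clock: 15.2
tool_pos: [0.6198, 0.0939, 0.2047]
tcp_rot: [0.629, 2.638, 0.128]
force: [-0.3, -0.4, -1.0]
grip_width: 0.0297
grip_force: 30.0
```

step_arm(plan=[[[0,0,0],[0,0,0.001],0],[[0,0,0],[0,0,0.001],0],[[0,0,0],[0,0,0],0]])

```text
clock: 15.5
tool_pos: [0.6208, 0.0941, 0.2029]
tcp_rot: [0.627, 2.638, 0.128]
force: [-0.6, -0.5, -0.7]
grip_width: 0.0294
grip_force: 30.0
```

```bash
python3 -c "
from h import *
rep()"
```

```text
pos [0.6208 0.0941 0.2029] z [ 0.4232 -0.0084 -0.906 ] y [0.41  0.894 0.183] j [-0.03  0.19 -0.34  2.06  0.44  0.53  0.41] t 15.5 F [-0.6 -0.5 -0.7] M [0.02 0.57 0.01] g 0.0294 30.0
cap z mm -11.86 lateral err in tool mm (to correct) [-0.81  0.34  0.  ] tilt fix [ 0.02  0.03 -0.  ] F along n -0.4 F tool [ 0.5 -0.8  0.4] M tool [ 0.24  0.52 -0.  ]
```

step_arm(plan=[[[0,0,0],[0,0,0.001],0],[[0,0,0],[0,0,0.001],0],[[0,0,0],[0,0,0.001],0],[[0,0,0],[0,0,0],0]])

```text
clock: 15.9
tool_pos: [0.6221, 0.0941, 0.2002]
tcp_rot: [0.625, 2.638, 0.127]
force: [-0.2, 0.4, -0.9]
grip_width: 0.0298
grip_force: 30.0
```

step_arm(plan=[[[0,0,0],[0,0,0.001],0],[[0,0,0],[0,0,0.001],0],[[0,0,0],[0,0,0],0]])

```text
clock: 16.2
tool_pos: [0.6229, 0.094, 0.1985]
tcp_rot: [0.625, 2.638, 0.127]
force: [0.6, 0.3, -1.5]
grip_width: 0.0295
grip_force: 30.0
```

step_arm(plan=[[[0,0,0],[0,0,0.001],0],[[0,0,0],[0,0,0],0]])

```text
clock: 16.4
tool_pos: [0.6234, 0.0941, 0.1978]
tcp_rot: [0.625, 2.638, 0.127]
force: [-2.3, -0.8, 2.4]
grip_width: 0.0296
grip_force: 30.0
```

```bash
python3 -c "
from h import *
rep()"
```

```text
pos [0.6234 0.0941 0.1978] z [ 0.4236 -0.0084 -0.9058] y [0.408 0.894 0.183] j [-0.03  0.2  -0.34  2.06  0.46  0.52  0.4 ] t 16.4 F [-2.3 -0.8  2.4] M [-0.14  0.73 -0.02] g 0.0296 30.0
cap z mm -17.56 lateral err in tool mm (to correct) [-0.6   0.18  0.  ] tilt fix [ 0.03  0.05 -0.  ] F along n 3.1 F tool [ 0.5 -1.2 -3.1] M tool [ 0.45  0.59 -0.04]
```

step_arm(plan=[[[0,0,7],[0,0,0.0006],0],[[0,0,7],[0,0,0.0006],0],[[0,0,7],[0,0,0.0006],0],[[0,0,0],[0,0,0],0]])

```text
clock: 16.8
tool_pos: [0.6241, 0.0942, 0.1961]
tcp_rot: [1.105, 2.495, 0.235]
force: [-3.4, 0.1, 3.1]
grip_width: 0.0297
grip_force: 30.0
```

```bash
python3 -c "
from h import *
rep()"
```

```text
pos [0.6241 0.0942 0.1961] z [ 0.4235 -0.0083 -0.9059] y [0.672 0.673 0.308] j [-0.09  0.2  -0.27  2.07  0.43  0.51  0.05] t 16.8 F [-3.4  0.1  3.1] M [ 0.03  0.76 -0.08] g 0.0297 30.0
cap z mm -19.37 lateral err in tool mm (to correct) [-0.69  0.35  0.  ] tilt fix [ 0.05  0.03 -0.  ] F along n 4.2 F tool [ 1.3 -1.3 -4.2] M tool [0.57 0.51 0.08]
```

Tracking the helix well; continue.

step_arm(plan=[[[0,0,7],[0,0,0.0006],0],[[0,0,7],[0,0,0.0006],0],[[0,0,7],[0,0,0.0006],0],[[0,0,7],[0,0,0.0006],0],[[0,0,7],[0,0,0.0006],0],[[0,0,0],[0,0,0],0]])

```text
clock: 17.4
tool_pos: [0.6255, 0.0942, 0.1937]
tcp_rot: [1.835, 2.088, 0.399]
force: [-2.0, -0.1, 5.0]
grip_width: 0.03
grip_force: 30.0
```

```bash
python3 -c "
from h import *
rep()"
```

```text
pos [0.6255 0.0942 0.1937] z [ 0.4238 -0.0083 -0.9057] y [0.898 0.13  0.419] j [-0.18  0.2  -0.17  2.07  0.4   0.49 -0.53] t 17.4 F [-2.  -0.1  5. ] M [-0.16  0.71 -0.22] g 0.03 30.0
cap z mm -22.24 lateral err in tool mm (to correct) [-0.31  0.42  0.  ] tilt fix [ 0.08 -0.    0.  ] F along n 5.3 F tool [-0.2  0.3 -5.3] M tool [ 0.73 -0.15  0.13]
```

step_arm(plan=[[[0,0,7],[0,0,0.0006],0],[[0,0,7],[0,0,0.0006],0],[[0,0,7],[0,0,0.0006],0],[[0,0,7],[0,0,0.0006],0],[[0,0,7],[0,0,0.0006],0],[[0,0,0],[0,0,0],0]])

```text
clock: 18.0
tool_pos: [0.627, 0.0942, 0.1911]
tcp_rot: [2.444, 1.483, 0.538]
force: [-4.0, -0.3, 8.3]
grip_width: 0.0299
grip_force: 30.0
```

step_arm(plan=[[[0,0,7],[0,0,0.0006],0],[[0,0,7],[0,0,0.0006],0],[[0,0,7],[0,0,0.0006],0],[[0,0,0],[0,0,0],0]])

```text
clock: 18.4
tool_pos: [0.6279, 0.094, 0.1896]
tcp_rot: [2.729, 1.033, 0.603]
force: [-4.4, -0.6, 9.1]
grip_width: 0.0297
grip_force: 30.0
```

```bash
python3 -c "
from h import *
rep()"
```

```text
pos [0.6279 0.094  0.1896] z [ 0.4244 -0.0082 -0.9054] y [ 0.598 -0.748  0.287] j [-0.34  0.2   0.01  2.08  0.33  0.47 -1.44] t 18.4 F [-4.4 -0.6  9.1] M [-0.26  0.73 -0.32] g 0.0297 30.0
cap z mm -26.86 lateral err in tool mm (to correct) [-0.08  0.08 -0.  ] tilt fix [ 0.06 -0.09  0.  ] F along n 10.1 F tool [ -0.5   0.4 -10.1] M tool [ 0.21 -0.79  0.18]
```

step_arm(plan=[[[0,0,7],[0,0,0.0005],0],[[0,0,7],[0,0,0.0005],0],[[0,0,0],[0,0,0],0]])

```text
clock: 18.7
tool_pos: [0.6285, 0.0938, 0.189]
tcp_rot: [2.877, 0.703, 0.638]
force: [-5.4, -1.3, 11.1]
grip_width: 0.0293
grip_force: 30.0
```

step_arm(plan=[[[0,0,6],[0,0,0.0005],0],[[0,0,0],[0,0,0],0]])

```text
clock: 18.9
tool_pos: [0.629, 0.094, 0.1892]
tcp_rot: [2.929, 0.557, 0.652]
force: [-7.2, -2.2, 18.1]
grip_width: 0.0297
grip_force: 30.0
```

```bash
python3 -c "
from h import *
rep()"
```

```text
pos [0.629  0.094  0.1892] z [ 0.4256 -0.0079 -0.9049] y [ 0.331 -0.929  0.164] j [-0.4   0.2   0.07  2.08  0.3   0.46 -1.76] t 18.9 F [-7.2 -2.2 18.1] M [-0.88  0.49 -0.45] g 0.0297 30.0
cap z mm -27.76 lateral err in tool mm (to correct) [-0.88 -0.16 -0.  ] tilt fix [ 0.04 -0.19  0.  ] F along n 19.4 F tool [  0.2   2.6 -19.4] M tool [-0.74 -0.82  0.03]
```

step_arm(plan=[[[0,0,4],[0,0,0],0],[[0,0,4],[0,0,0],0],[[0,0,0],[0,0,0],0]])

```text
clock: 19.2
tool_pos: [0.6292, 0.094, 0.1893]
tcp_rot: [2.988, 0.356, 0.667]
force: [-5.1, -1.9, 16.6]
grip_width: 0.0295
grip_force: 30.0
```

```bash
python3 -c "
from h import *
rep()"
```

```text
pos [0.6292 0.094  0.1893] z [ 0.426  -0.0079 -0.9047] y [ 0.211 -0.971  0.108] j [-0.42  0.2   0.1   2.08  0.28  0.46 -1.89] t 19.2 F [-5.1 -1.9 16.6] M [-0.91  0.15 -0.35] g 0.0295 30.0
cap z mm -27.74 lateral err in tool mm (to correct) [-1.17 -0.13 -0.  ] tilt fix [ 0.01 -0.22  0.  ] F along n 17.2 F tool [  1.9   2.6 -17.2] M tool [-0.91 -0.38 -0.07]
```

step_arm(plan=[[[0,0,0],[0,0,-0.001],0],[[0,0,0],[0,0,0],0.55],[[0,0,0],[0,0,0],0.55],[[0,0,0],[0,0,0],0.55],[[0,0,0],[0,0,0],0.55],[[0,0,0],[0,0,0],0.55],[[0,0,0],[0,0,-0.01],0.55],[[0,0,0],[0,0,-0.03],0.55],[[0,0,0],[0,0,-0.04],0.55],[[0,0,0],[0,0,-0.04],0.55],[[0,0,0],[0,0,0],0.55],[[0,0,0],[0,0,0],0.55]])

```text
clock: 20.4
tool_pos: [0.5768, 0.0951, 0.2988]
tcp_rot: [2.99, 0.35, 0.667]
force: [-0.5, -0.7, 0.3]
grip_width: 0.0518
grip_force: 0.0
```

```bash
python3 - <<'E'
from h import *
st(); w=cam("wrist")
im=imaging.get_image("wrist")[:,:,::-1]; a=np.clip(im[90:300,130:400].astype(float)*2,0,255).astype(np.uint8)
b=imaging.get_image("scene")[180:290,160:305,::-1]
print(proj(w,[rim+.029*n, rim-.028*n])-[130,90])
cv2.imwrite("pics/w6.png",np.vstack([cv2.resize(a,(540,420)),cv2.resize(b,(540,180*1))[:, :]])) 
E
```

```text
pos [0.5768 0.0951 0.2988] z [ 0.4255 -0.0072 -0.9049] y [ 0.207 -0.973  0.105] j [-0.44 -0.01  0.07  2.06  0.25  0.7  -1.87] t 20.4 F [-0.5 -0.7  0.3] M [-0.04  0.52  0.02] g 0.0518 0.0
[[123.08131302 102.56036592]
 [122.89518641  89.02589875]]
```

View pics/w6.png

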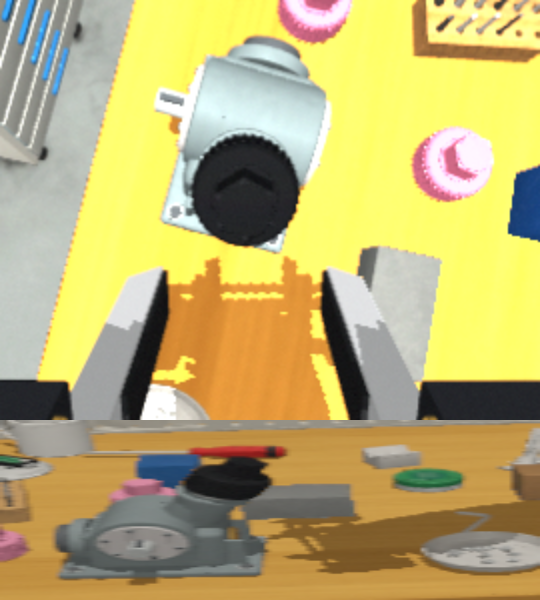

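```bash
python3 -c "
from bench import order
print(order.close_job())"
```

```text
the job is handed in; nothing more can be done
None
```

The black cap is screwed onto the filler neck and let go of, and the job is handed in. It was backed off about 36° over the crest, dropped into the thread start, then turned clockwise about 140° until it would go no lower. My final height estimate puts the cap between -27 and -27.8 mm (limit -26.5 mm). The last camera views showed it looking square on the neck, and I did not touch the bystanders. The hand-in returned no verdict.

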